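# Snap the red lock-off clip onto the manifold's eye

## Robot

A 6-joint arm with a two-finger parallel gripper is mounted at the origin on the work surface. World frame = base frame: x ahead of the robot, y to its left, z up, the work surface at z = 0. Lengths are in m, angles in rad, forces in N, time in s.
With the tool pointing down it reaches from about 0.35 to 0.725 m from the base axis. Payload 4.3 kg.
Tool frame: the origin (TCP) lies on the centre line of the jaws, within the pads' length; the fingertips stand r.tcp_to_tips ahead of it and the grasp point (between the pads) lies 3 mm ahead of it (r.tcp_to_tips is the distance from the TCP to the fingertips, in m); z points along the fingers, y is the line along which they close (so a half turn about z gives the same grasp; the last joint's range is limited). The gripper opens to 85 mm and grips with 20 to 120 N. Pads are 22 mm wide; open, the fingers measure 114 mm over their backs; the gripper's body (76 mm by 85 mm) begins 54 mm behind the grasp point. The pads swing forward as they close: fully open they stand 13 mm farther back than shut.
Start: joints at [1.206, 0.377, 0.081, 1.274, 0, 1.46], TCP at [0.145, 0.556, 0.253] pointing down, gripper open.
Joint ranges: [-2.72, 2.72], [-0.84, 1.66], [-1.02, 1.22], [-1.77, 2.12], [-1.37, 1.28], [-3.14, 3.14]. Speed limits (rad/s): [2.57, 2.57, 3.14, 3.14, 3.14, 3.14].

## Interface

Orientations are given as a 3x3 rotation matrix whose columns are the frame's x, y, z axes.
In Python, from plant import r gives the robot as it stands. The module is installed in compiled form; this text tells all that it offers.
- The arm moves only by the tool step_arm, never from a script. Its argument "motion" is a list of rows, each a list of 5 numbers: the finger opening in m, from 0 to 0.0854, then the shift along the tool's x, y, z in m, then the turn about the tool's z in degrees. A call has exactly 10 rows; each row shifts and turns the commanded pose from where the row before left it, along the tool's axes as they then stand; what a row does not reach is not made up. A row lasts 1/12 s, in which the tool goes at most 41.7 mm and 7.16 degrees, less where a joint would pass 70% of its speed; a pose out of reach is approached as far as the arm can. A call with a gripper value outside its range is refused whole. The fingers move at their own pace and stop on an object; "squeeze" is the grip in N (left out, the last holds). Time passes only in rows, so rows that do not move let the fingers close, or fill a call up. It gives the time, the measured TCP pose, the force, the opening and the grip force at its end, in the units of the state.
- r.observe(): the state, without advancing time (a new reading comes with each control period).
- r.camera(name): name is "scene" or "top"; returns the picture (420x560x3 uint8, red, green, blue); there is no depth.
- r.get_calibration(name): a dict with "vfov" (degrees; the focal length in pixels is half the picture's height over the tangent of half this angle, whatever the lens; pixels are square), "cx", "cy" (the principal point, pixels), "k1" (the pictures are not rectified: a ray, as slopes to the right and down, at radius r is drawn at 1 + k1 r^2 times it, then the intrinsics apply), "view" (4x4, takes a point from world to camera coordinates). Camera axes: x right, y down, z forward; pixel columns grow to the right and rows downward; lengths in m; the calibration is good to about 2 mm. A picture is of the moment at which its call begins. get_calibration takes no time and is no camera call.
- r.sign_off(): hands the job in; it is judged then, once.
Trained networks look in the newest picture that a camera, given by its name, has taken for a name from the list of things; names that differ only in an ending like _2 or _b are one class to them, and where a whole thing is asked for, a point or a joint stands for the part that bears it (a point fixed in the world has none). Each returns a list of dicts, best first, with "score" (0 to 1); they miss things now and then, are a little off and sometimes report something else, mostly with a low value. They report only what shows in the picture. A call takes as long as a camera call.
- r.find_in(camera, label): "pixel" ([column, row] in pixels, amid what is visible of it).
- r.trace(camera, label): "pixels" (420x560 bool, what is visible of it) and "pixel" ([column, row] in pixels, amid what is visible of it).
The state is a dict: "time": time; "joint_positions": joint angles; "joint_vel": joint speeds; "tau": joint torques, N m; "position": TCP position; "ee_rot": TCP orientation; "ft_force": force on the tool from outside, world axes, zero at the start; "wrist_torque": the same for the moment, N m; "grip_width": opening from 0.0 (shut) to 1.0 (fully open); "finger_force": force on a finger pad.
Only numpy, scipy, OpenCV 4.12 (cv2) and the standard library are available. Lean on these libraries where they do the work, as an engineer would, in place of code of your own. Each camera call takes 0.05 s, during which the arm holds its last target. There are 200 camera calls.

## Task

The air to this valve manifold is shut off: lock it off by taking the red clip out of the yellow rack and pushing it, mouth first, onto the yellow eye on the slanted manifold until the clip's gate flicks shut behind the eye's bar. How far the eye stands out differs each time, so feel for it: push firmly, but do not force it (less than 30 newtons). Then let go and leave the clip caught on the eye. Leave the other two clips in the rack and do not disturb the things lying about.

Things in the scene. Friction and masses are not known exactly. Their poses are not given: they have to be found in the camera images.
- red_clip_grip (a point): Centre of the clip's red handle: 30 mm along the clip's x, 22 mm along y, 55 mm along z. The clip (90 to 180 g, 104 mm long) stands mouth down in the rack. Its z runs from mouth to handle (up at the start), y along the bar it will catch, x across the mouth. Under the handle, after a 7 mm neck, is a steel fork, 36 mm wide in x, 14 mm thick in y, with two 7 mm wide jaws.
- red_clip_mouth (a point): Mouth of the red clip: middle of the shut gate, 71.5 mm below the handle's centre, 5 mm above the round jaw tips, clip's axes. The mouth is 22 mm wide in x; its crown (inner end) is 29 mm further in (+z). The 4 mm brass gate is hinged on the jaw at x -11 mm and reaches to the other jaw; it swings only inwards, ending up along the -x jaw, so the bar should enter 1 to 6 mm to the +x side.
- red_clip_throat (a point): Middle of the red clip's closed loop, 55.5 mm below the handle's centre, clip's axes. A bar pushed in can let the gate flick shut only when it is close to the crown: its axis some 6 to 9 mm beyond this point (+z), touching the crown at +9 mm. When the clip is caught the bar passes through the loop within about 12 mm of this point.
- red_clip_gate (a joint): Swing of the red clip's gate: 0 shut, grows to 1.4 rad as it is pushed inwards. Its spring (0.05 N m/rad, preloaded by 0.5 rad) resists the entering bar with some 3 to 8 N and flicks it shut once the bar is past its tip.
- eye_base: Foot of the yellow eye, origin on the face under the eye's middle; z straight out of the slanted face (35 degrees from vertical, leaning to the robot's side), y along the eye's bar. The bar: round, 8 mm thick, 40 mm clear between two legs. Its legs are clamped at a different draw-out each time: bar's axis 38 to 66 mm off the face, not reported; cushioned, it gives 3.5 mm (4.5 N/mm). Swivels about z.
- stand: Stand with the slanted manifold, 150 mm wide (valves 22 mm high from 44 mm either side of the eye). Origin under the 200 x 180 mm base, z up, -x the front. The eye's foot lies at x -14, z 95 mm. A grey gauge box, 170 x 56 mm, overhangs on an arm from a post behind: front at x -30, underside z 230, top z 292 mm. So the hand must come to the eye tilted, from the robot's side.
- rack: Yellow rack block 72 x 180 x 45 mm, origin under its centre, z up. Three slots in a row along its y, 55 mm apart, 41 x 19 mm and 36 mm deep; a clip stands in each, its x along the rack's x, its handle's centre about 85 mm above the table.
- blue_clip_grip (a point): Centre of the handle of the blue clip, same shape as the red one. To be left in the rack.
- green_clip_grip (a point): Centre of the handle of the green clip, same shape as the red one. To be left in the rack.
- screwdriver: Orange screwdriver lying on the table, a bystander.
- tape: Roll of blue tape, 90 mm across, 24 mm high, a bystander.
- cleaner: Cleaner bottle, 60 mm across and 170 mm high, a bystander.
- coil: Black valve coil, 82 x 22 x 30 mm, a bystander.
- fitting: Brass fitting, 22 mm across, 26 mm high, a bystander.
- silencer: Copper-coloured silencer, 20 mm across, 45 mm high, a bystander.

How it is judged:
By the outcome, as a careful person would: the job done as asked, in the order asked, and still so for the second after the job is handed in, with the robot touching nothing.
It also fails if it takes over 46 s, if anything falls off the work surface, if the arm or the gripper's body presses on something with over 40 N, if the wrist force passes 120 N, or if a joint passes its speed limit or range.

## Working session

There is one attempt and no reset: what is moved stays moved. The work goes in short steps, Python scripts to look and compute and a tool call to move; the robot and the scene stay as the last step left them, time stands still between calls to the robot, and variables do not carry over. Pictures are saved under pics/ and viewed, at most 10 in all, crops included, and the job is handed in when it is done.

Besides the shell and the picture viewer there is one more tool, called after ">>>" as name([rows], argument=value, ...), one row to a line, values as JSON. step_arm: Moves the arm, as the interface text tells. Its arguments: {"type":"object","properties":{"motion":{"type":"array"},"squeeze":{"type":"number"}},"required":["motion"]}

```bash
mkdir -p pics; ls
python3 - <<'E'
from plant import r
import cv2, numpy as np
np.set_printoptions(precision=4,suppress=True)
s=r.observe()
for k,v in s.items(): print(k,np.array(v))
print(r.tcp_to_tips)
for c in ("scene","top"):
    im=r.camera(c); cv2.imwrite(f"pics/{c}0.png",im[:,:,::-1]); print(c,r.get_calibration(c))
    for l in ["red_clip_grip","red_clip_mouth","red_clip_throat","blue_clip_grip","green_clip_grip","eye_base","stand","rack"]:
        print(l,[(np.round(d["pixel"],1).tolist(),round(d["score"],2)) for d in r.find_in(c,l)[:2]])
E
```

```text
pics
time 0.0
joint_positions [1.2056 0.3781 0.0797 1.2744 0.     1.4605]
joint_vel [ 0.0006 -0.001  -0.0016  0.0011  0.0008 -0.0004]
tau [ -0.0005 -46.361   26.9871   0.0208  -0.0003  -0.    ]
position [0.1447 0.5559 0.2524]
ee_rot [[-0.9677  0.2521 -0.0007]
 [ 0.2521  0.9677 -0.0019]
 [ 0.0002 -0.002  -1.    ]]
ft_force [0.0983 0.2419 1.0707]
wrist_torque [-0.0118 -0.0089  0.0244]
finger_force 0.0
grip_width 1.001451509824443
0.022
scene {'vfov': 56.21301764292069, 'cx': 279.4017958207223, 'cy': 214.0465349858179, 'k1': 0.0055609164451214275, 'view': array([[-0.3577,  0.9337,  0.0187,  0.2365],
       [ 0.7073,  0.2839, -0.6474, -0.3175],
       [-0.6098, -0.2184, -0.7619,  1.3456],
       [ 0.    ,  0.    ,  0.    ,  1.    ]])}
red_clip_grip [([237.4, 180.6], 0.53)]
red_clip_mouth [([237.1, 177.6], 0.87), ([218.9, 170.6], 0.7)]
red_clip_throat [([237.5, 176.7], 0.73)]
blue_clip_grip [([258.5, 183.4], 0.68)]
green_clip_grip []
eye_base [([331.0, 260.8], 0.58)]
stand [([329.6, 275.9], 0.78)]
rack [([240.6, 198.4], 0.87), ([328.4, 274.3], 0.55)]
top {'vfov': 52.75013443442754, 'cx': 283.0942864407661, 'cy': 210.19670512773624, 'k1': -0.039461370322036254, 'view': array([[-0.0152, -0.9996, -0.0257, -0.0154],
       [-0.9829,  0.0197, -0.1831,  0.5713],
       [ 0.1836,  0.0225, -0.9828,  0.9505],
       [ 0.    ,  0.    ,  0.    ,  1.    ]])}
red_clip_grip [([357.6, 261.1], 0.77)]
red_clip_mouth [([357.5, 256.8], 0.53)]
red_clip_throat [([358.7, 258.3], 0.67)]
blue_clip_grip [([335.5, 253.9], 0.53)]
green_clip_grip [([384.0, 256.6], 0.55)]
eye_base [([388.5, 156.0], 0.74), ([224.8, 174.4], 0.5)]
stand [([223.2, 156.7], 0.64)]
rack [([353.0, 261.7], 0.97), ([336.8, 255.3], 0.27)]
```

View pics/scene0.png

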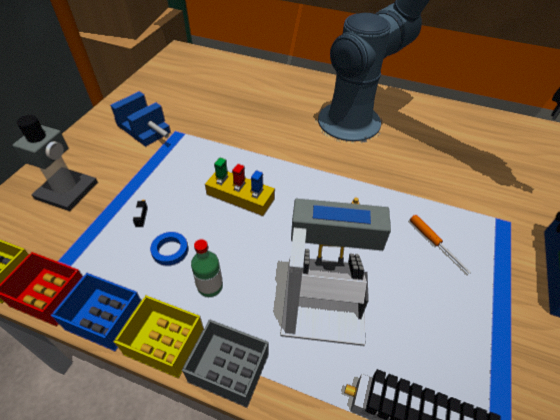

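View pics/top0.png

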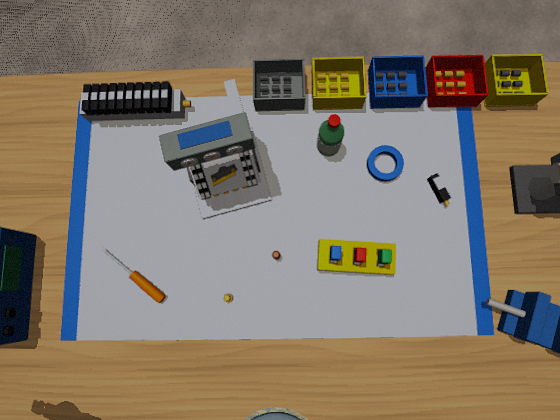

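The scene view shows the rack (240,190) with green, red and blue clips, and the stand at (330,270) with the gauge box over it. The top view shows the red clip at (360,256) and the eye at about (224,175). I'll crop close for the eye and stand.

```bash
cat > h.py <<'E'
import numpy as np, cv2
from plant import r
np.set_printoptions(precision=4,suppress=True)
def cal(c):
    d=r.get_calibration(c); f=210/np.tan(np.radians(d["vfov"]/2)); return f,d["cx"],d["cy"],d["k1"],np.array(d["view"])
def ray(c,p):
    f,cx,cy,k,V=cal(c); q=np.array([(p[0]-cx)/f,(p[1]-cy)/f]); u=q.copy()
    for _ in range(20): u=q/(1+k*(u@u))
    R=V[:3,:3]; return -R.T@V[:3,3], R.T@np.array([u[0],u[1],1])
def proj(c,P):
    f,cx,cy,k,V=cal(c); P=np.atleast_2d(P)@V[:3,:3].T+V[:3,3]; u=P[:,:2]/P[:,2:]
    return u*(1+k*(u**2).sum(1,keepdims=True))*f+[cx,cy]
def onz(c,p,z):
    o,d=ray(c,p); return o+d*(z-o[2])/d[2]
def tri(a,b):
    (o1,d1),(o2,d2)=ray("scene",a),ray("top",b); d1/=np.linalg.norm(d1); d2/=np.linalg.norm(d2)
    t=np.linalg.lstsq(np.c_[d1,-d2],o2-o1,rcond=None)[0]; A=o1+t[0]*d1;B=o2+t[1]*d2
    return (A+B)/2,np.linalg.norm(A-B)
E
python3 - <<'E'
from h import *
t=cv2.imread("pics/top0.png"); s=cv2.imread("pics/scene0.png")
a=cv2.resize(t[105:225,150:290],None,fx=5,fy=5,interpolation=cv2.INTER_CUBIC)
b=cv2.resize(s[180:300,250:400],None,fx=5,fy=5,interpolation=cv2.INTER_CUBIC)
cv2.imwrite("pics/ta.png",a); cv2.imwrite("pics/sa.png",b)
# rack: yellow top outline & handles
for l in ["red_clip_grip","blue_clip_grip","green_clip_grip","rack"]:
    for c in("top","scene"):
        r.camera(c)
        T=r.trace(c,l)
        if T:
            m=T[0]["pixels"].astype(np.uint8); print(l,c,round(T[0]["score"],2),m.sum(),T[0]["pixel"],cv2.minAreaRect(cv2.findNonZero(m)))
E
```

```text
red_clip_grip top 0.72 7763 [224.2, 158.1] ((211.72010803222656, 154.14349365234375), (126.41423797607422, 92.82626342773438), 69.56716918945312)
red_clip_grip scene 0.73 312 [238.7, 180.6] ((238.5, 178.0), (28.0, 13.0), 90.0)
blue_clip_grip top 0.76 191 [336.2, 256.8] ((335.5, 254.5), (17.0, 11.0), 90.0)
blue_clip_grip scene 0.84 274 [256.6, 181.2] ((256.5, 184.5), (27.0, 11.0), 90.0)
green_clip_grip top 0.57 222 [384.5, 256.6] ((383.0, 257.0), (16.0, 14.0), 90.0)
green_clip_grip scene 0.62 250 [223.0, 171.4] ((221.05404663085938, 171.32431030273438), (24.988645553588867, 11.507928848266602), 80.53767395019531)
rack top 0.7 1840 [351.6, 262.6] ((356.3737487792969, 256.583251953125), (78.25035858154297, 32.39509963989258), 3.4682295322418213)
rack scene 0.92 1499 [241.6, 196.7] ((239.42269897460938, 191.20101928710938), (70.14450073242188, 30.80040168762207), 21.037511825561523)
```

View pics/ta.png

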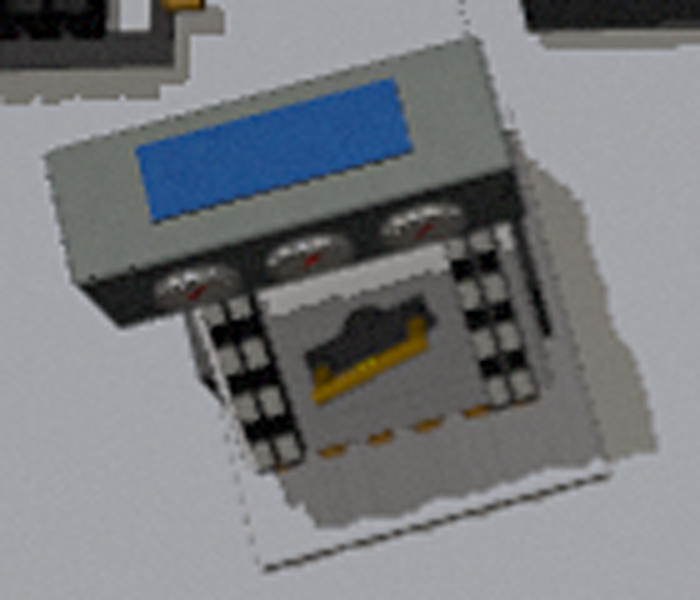

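View pics/sa.png

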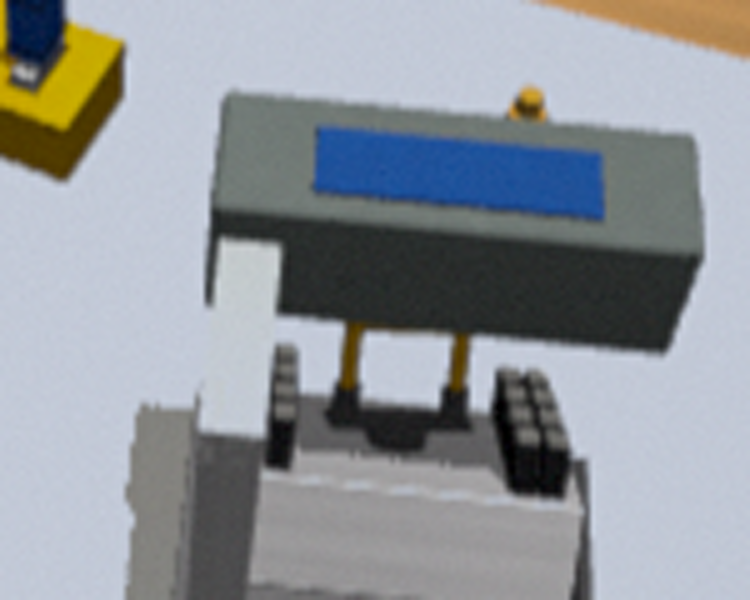

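The top crop shows the bar from (318,395) to (430,342) and the base's front edge from (265,570) to (608,475). The scene crop shows both legs, at x≈350 and x≈460, with the bar just under the box's lower edge. Next I'll fit the poses.

```bash
cat > fit.py <<'E'
from h import *
from scipy.optimize import least_squares
T=lambda p:np.array([150+p[0]/5-.4,105+p[1]/5-.4]); S=lambda p:np.array([250+p[0]/5-.4,180+p[1]/5-.4])
def frames(q):
    x,y,w,by,tilt,sw,d=q[:7]
    R=np.array([[np.cos(w),-np.sin(w),0],[np.sin(w),np.cos(w),0],[0,0,1]]); o=np.array([x,y,0])
    st=lambda p:o+R@np.array(p)
    n=R@np.array([-np.sin(tilt),0,np.cos(tilt)]); ys=R@np.array([0,1,0]); xs=np.cross(ys,n)
    b=np.cos(sw)*ys-np.sin(sw)*xs; F=st([-.014,0,.095])
    return st,n,b,F,F+d*n
def res(q):
    st,n,b,F,B=frames(q); by=q[3]; e=[]
    add=lambda c,P,p,w=1:e.extend(w*(proj(c,P)[0]-p))
    for (sx,sy),pt,ps in [((.026,.085),(47,153),(702,253)),((.026,-.085),(472,37),(215,210)),((-.03,-.085),(517,168),(228,95)),((-.03,.085),(78,283),(695,138))]:
        P=st([sx,by+sy,.292]); add("top",P,T(pt)); add("scene",P,S(ps))
    for sy,pt in [(.09,(265,570)),(-.09,(608,475))]: add("top",st([-.1,sy,q[11]]),T(pt))
    for s,pt in [(1,(320,393)),(-1,(428,345))]: add("top",B+s*.024*b,T(pt))
    for s,pts,k in [(1,((461,335),(457,390)),7),(-1,((355,325),(347,388)),9)]:
        for i,p in enumerate(pts): add("scene",F+s*.024*b+q[k+i]*n,S(p))
    e+= [ (q[11]-.008)/.004]
    return np.array(e)
if __name__=="__main__":
    best=None
    for t in (.6,.95):
        q=least_squares(res,[.55,.13,.27,0,t,.1,.05,.05,.02,.05,.02,.01],x_scale=[.01,.01,.1,.01,.1,.1,.01,.01,.01,.01,.01,.01],loss="soft_l1")
        print(q.cost,q.x); print(np.round(res(q.x),1))
        # fixed tilt
    for t in np.radians([35,55]):
        q=least_squares(lambda z:np.r_[res(z),(z[4]-t)*1e3],q.x,loss="soft_l1"); print(np.degrees(t),q.cost,q.x)
        if best is None: best=q.x
    st,n,b,F,B=frames(best); print("n",n,"b",b,"F",F,"B",B,"bar az",np.degrees(np.arctan2(-b[0],b[1])))
    np.save("q.npy",best)
    print("red",tri([238.5,178],[359.3,255.3]),"blue",tri([256.5,184.5],[335.5,254.5]),"green",tri([221,171.3],[384,257]))
    box=cv2.boxPoints(((356.37,256.58),(78.25,32.4),3.47)); print("rack corners",[onz("top",p,.045)[:2] for p in box])
    for n_,p,z in [("silencer",(276.5,254.5),.045),("fitting",(228,297),.026),("cleaner",(332,125),.17)]: print(n_,onz("top",p,z))
E
python3 fit.py
```

```text
Traceback (most recent call last):
  File "fit.py", line 25, in <module>
    q=least_squares(res,[.55,.13,.27,0,t,.1,.05,.05,.02,.05,.02,.01],x_scale=[.01,.01,.1,.01,.1,.1,.01,.01,.01,.01,.01,.01],loss="soft_l1")
  File "fit.py", line 16, in res
    for sy,pt in [(.09,(265,570)),(-.09,(608,475))]: add("top",st([-.1,sy,q[11]]),T(pt))
                                                     ~~~^^^^^^^^^^^^^^^^^^^^^^^^^^^^^^^^
  File "fit.py", line 13, in <lambda>
    add=lambda c,P,p,w=1:e.extend(w*(proj(c,P)[0]-p))
                                     ~~~~^^^^^
  File "h.py", line 11, in proj
    f,cx,cy,k,V=cal(c); P=np.atleast_2d(P)@V[:3,:3].T+V[:3,3]; u=P[:,:2]/P[:,2:]
                ~~~^^^
  File "h.py", line 5, in cal
    d=r.get_calibration(c); f=210/np.tan(np.radians(d["vfov"]/2)); return f,d["cx"],d["cy"],d["k1"],np.array(d["view"])
ValueError: time passes only in moves, steps and waits
```

```bash
sed -i 's/^def cal/import functools\n@functools.lru_cache(None)\ndef cal/' h.py; python3 fit.py; python3 -c "
from h import *
print(r.observe()['time'])"
```

```text
12.879162371555205 [ 0.6722  0.1141  0.2585 -0.0005  0.6545  0.1738  0.0491  0.0514  0.0268
  0.0536  0.0255  0.0105]
[-1.2 -0.8  1.1  0.9  0.9 -1.7 -1.4 -0.  -0.5 -0.9 -1.3 -0.8 -1.1  0.7
  0.1 -0.7 -0.2  3.6  1.3  3.   0.5 -0.2 -1.6  0.3  0.3  0.  -0.2 -0.
 -0.4 -0.  -0.2 -0.   0.6]
12.879162371489352 [ 0.6722  0.1141  0.2585 -0.0005  0.6545  0.1738  0.0491  0.0514  0.0268
  0.0536  0.0255  0.0105]
[-1.2 -0.8  1.1  0.9  0.9 -1.7 -1.4 -0.  -0.5 -0.9 -1.3 -0.8 -1.1  0.7
  0.1 -0.7 -0.2  3.6  1.3  3.   0.5 -0.2 -1.6  0.3  0.3  0.  -0.2 -0.
 -0.4 -0.  -0.2 -0.   0.6]
35.0 12.915486925448342 [ 0.6722  0.1139  0.2583 -0.0003  0.6109  0.1747  0.0551  0.0519  0.027
  0.0545  0.026   0.0107]
55.0 13.347138024358362 [ 0.6719  0.1151  0.2595 -0.0016  0.9599  0.1787  0.0285  0.0506  0.0267
  0.0503  0.023   0.01  ]
n [-0.5545 -0.1465  0.8192] b [-0.3892  0.9157 -0.0997] F [0.6587 0.1103 0.095 ] B [0.6282 0.1023 0.1401] bar az 23.026758366454825
red (array([ 0.4594, -0.1965,  0.0743]), np.float64(0.0008997221846342126)) blue (array([ 0.4623, -0.143 ,  0.0727]), np.float64(0.0008058260593285467)) green (array([ 0.4542, -0.2515,  0.0749]), np.float64(0.00192650902142307))
rack corners [array([ 0.4286, -0.1003]), array([ 0.504 , -0.1071]), array([ 0.4893, -0.2897]), array([ 0.4144, -0.2806])]
silencer [ 0.467  -0.0082  0.045 ]
fitting [0.3705 0.1081 0.026 ]
cleaner [ 0.7345 -0.1369  0.17  ]
1.7
```

>>> step_arm([
  [0.042, -0.0291, -0.0274, 0, 0],
  [0.042, -0.0291, -0.0274, 0, 0],
  [0.042, -0.0291, -0.0274, 0, 0],
  [0.042, -0.0291, -0.0274, 0, 0],
  [0.042, -0.0291, -0.0274, 0, 0],
  [0.042, -0.0291, -0.0274, 0, 0],
  [0.042, -0.0291, -0.0274, 0, 0],
  [0.042, -0.0291, -0.0274, 0, 0],
  [0.042, -0.0291, -0.0274, 0, 0],
  [0.042, -0.0291, -0.0274, 0, 0],
], squeeze=60)

```text
time: 2.53
position: [0.3581, 0.2163, 0.2536]
ee_rot: [[-0.968, 0.252, 0.001], [0.252, 0.968, 0.001], [-0.001, 0.001, -1.0]]
ft_force: [1.1, -0.1, -0.0]
grip_width: 0.487
finger_force: 0.0
```

>>> step_arm([
  [0.042, -0.0291, -0.0274, 0, 0],
  [0.042, -0.0291, -0.0274, 0, 0],
  [0.042, -0.016, -0.0356, 0, 0],
  [0.042, -0.016, -0.0356, 0, 0],
  [0.042, -0.016, -0.0356, 0, 0],
  [0.042, -0.016, -0.0356, 0, 0],
  [0.042, -0.016, -0.0356, 0, 0],
  [0.042, -0.016, -0.0356, 0, 0],
  [0.042, -0.016, -0.0356, 0, 0],
  [0.042, -0.016, -0.0356, 0, 0],
])

```text
time: 3.37
position: [0.452, -0.1597, 0.2535]
ee_rot: [[-0.968, 0.252, 0.001], [0.252, 0.968, -0.0], [-0.001, 0.0, -1.0]]
ft_force: [1.6, 0.1, -0.8]
grip_width: 0.493
finger_force: 0.0
```

Run:
```python
from h import *
s=r.observe()
for k in("time","joint_positions","position","ee_rot","ft_force","grip_width"): print(k,np.array(s[k]))
p=s["position"];R=np.array(s["ee_rot"]); print("to red",R.T@(np.array([.459,-.196,.088])-p))
im=r.camera("top"); cv2.imwrite("pics/t1.png",im[:,:,::-1])
```

```text
time 3.3667
joint_positions [-0.4722  0.183  -0.182   1.2052  0.0003 -0.2169]
position [ 0.452  -0.1597  0.2535]
ee_rot [[-0.9676  0.2525  0.0007]
 [ 0.2525  0.9676 -0.    ]
 [-0.0007  0.0001 -1.    ]]
ft_force [ 1.6054  0.0624 -0.8314]
grip_width 0.4931540904781687
to red [-0.0158 -0.0334  0.1655]
```

Run:
```python
from h import *
from scipy.optimize import minimize
t={"top":cv2.imread("pics/top0.png"),"scene":cv2.imread("pics/scene0.png")}
roi={"top":(340,240,375,275),"scene":(228,158,250,192)}
M={}
for c in t:
    b,g,rr=[t[c][...,i].astype(int) for i in range(3)]; m=(rr>60)&(rr>2.2*g)&(rr>2.2*b); x0,y0,x1,y1=roi[c]; k=np.zeros_like(m); k[y0:y1,x0:x1]=1; m&=k; M[c]=m
    ys,xs=np.nonzero(m); print(c,m.sum(),xs.mean(),ys.mean(),xs.min(),xs.max(),ys.min(),ys.max())
def sil(c,q):
    w=np.radians(q[3]); R=np.array([[np.cos(w),-np.sin(w),0],[np.sin(w),np.cos(w),0],[0,0,1]])
    P=np.array([[a,b,z] for a in(-.015,.015) for b in(-.011,.011) for z in(-.0275,.0275)])@R.T+q[:3]
    h=cv2.convexHull(((proj(c,P)+0.0)*16).astype(np.int32)); z=np.zeros((420,560),np.uint8); cv2.fillConvexPoly(z,h,1,shift=4); return z>0
def cost(q): return sum(1-(sil(c,q)&M[c]).sum()/(sil(c,q)|M[c]).sum() for c in M)
best=min(((cost((x,y,z,-4.4)),x,y,z) for x in np.arange(.448,.472,.002) for y in np.arange(-.206,-.186,.002) for z in np.arange(.073,.094,.003)))
print(best)
```

```text
top 136 360.5882352941176 254.30882352941177 356 365 248 261
scene 167 238.23353293413174 173.90419161676647 233 243 164 185
(np.float64(0.8079350203061544), np.float64(0.46), np.float64(-0.19599999999999998), np.float64(0.082))
```

>>> step_arm([
  [0.042, -0.0158, -0.0334, 0, 0],
  [0.042, 0, 0, 0, -5.1],
  [0.042, 0, 0, 0, -5.1],
  [0.042, 0, 0, 0.025, 0],
  [0.042, 0, 0, 0.025, 0],
  [0.042, 0, 0, 0.02, 0],
  [0.042, 0, 0, 0, 0],
  [0.042, 0, 0, 0, 0],
  [0.042, 0, 0, 0, 0],
  [0.042, 0, 0, 0, 0],
])

```text
time: 4.25
position: [0.46, -0.1944, 0.185]
ee_rot: [[-0.997, 0.077, 0.003], [0.077, 0.997, -0.001], [-0.003, -0.001, -1.0]]
ft_force: [0.6, 0.1, -0.5]
grip_width: 0.491
finger_force: 0.0
```

>>> step_arm([
  [0.042, 0, -0.0016, 0.03, 0],
  [0.042, 0, 0, 0.03, 0],
  [0.042, 0, 0, 0.025, 0],
  [0.042, 0, 0, 0.012, 0],
  [0.042, 0, 0, 0, 0],
  [0.01, 0, 0, 0, 0],
  [0.01, 0, 0, 0, 0],
  [0.01, 0, 0, 0, 0],
  [0.01, 0, 0, 0, 0],
  [0.01, 0, 0, 0, 0],
], squeeze=60)

```text
time: 5.08
position: [0.4629, -0.1977, 0.0909]
ee_rot: [[-0.997, 0.076, 0.009], [0.076, 0.997, -0.005], [-0.009, -0.004, -1.0]]
ft_force: [-0.9, 0.5, 15.2]
grip_width: 0.252
finger_force: 61.0
```

Run:
```python
from h import *
s=r.observe()
for k in("time","position","ee_rot","ft_force","wrist_torque","grip_width","finger_force"): print(k,np.array(s[k]))
im=r.camera("scene"); cv2.imwrite("pics/s2.png",cv2.resize(im[120:230,170:310,::-1],None,fx=5,fy=5,interpolation=cv2.INTER_CUBIC))
```

```text
time 5.0833
position [ 0.4629 -0.1977  0.0909]
ee_rot [[-0.997   0.0764  0.0088]
 [ 0.0764  0.9971 -0.0046]
 [-0.0091 -0.0039 -1.    ]]
ft_force [-0.8863  0.5087 15.2406]
wrist_torque [0.3627 0.2261 0.1177]
grip_width 0.2523610423320215
finger_force 60.98869669884152
```

View pics/s2.png

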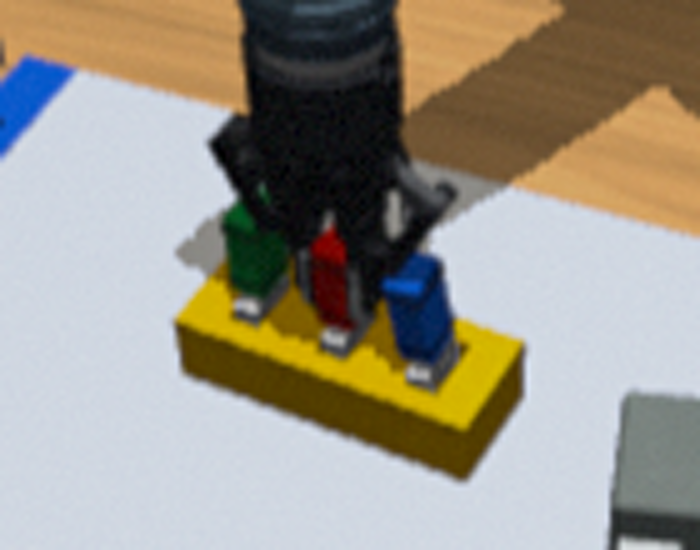

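The fingers hold the red handle at about (330,280) in the crop; green and blue are still upright beside it. Now the lift.

>>> step_arm([
  [0.01, 0, 0, -0.005, 0],
  [0.01, 0, 0, -0.01, 0],
  [0.01, 0, 0, -0.015, 0],
  [0.01, 0, 0, -0.02, 0],
  [0.01, 0, 0, -0.02, 0],
  [0.01, 0, 0, -0.025, 0],
  [0.01, 0, 0, -0.025, 0],
  [0.01, 0, 0, -0.025, 0],
  [0.01, 0, 0, -0.02, 0],
  [0.01, 0, 0, 0, 0],
])

```text
time: 5.97
position: [0.4607, -0.1966, 0.2565]
ee_rot: [[-0.997, 0.077, 0.007], [0.077, 0.997, -0.004], [-0.007, -0.004, -1.0]]
ft_force: [0.3, -0.2, -0.8]
grip_width: 0.249
finger_force: 59.6
```

Run:
```python
from h import *
s=r.observe()
for k in("time","joint_positions","position","ee_rot","ft_force","wrist_torque","grip_width","finger_force"): print(k,np.array(s[k]))
im=r.camera("scene"); cv2.imwrite("pics/s3.png",cv2.resize(im[80:220,170:310,::-1],None,fx=4,fy=4,interpolation=cv2.INTER_CUBIC))
```

```text
time 5.9667
joint_positions [-0.53    0.219  -0.1289  1.2151 -0.0003 -0.4533]
position [ 0.4607 -0.1966  0.2565]
ee_rot [[-0.997   0.0767  0.0066]
 [ 0.0766  0.997  -0.0042]
 [-0.0069 -0.0036 -1.    ]]
ft_force [ 0.345  -0.2051 -0.7561]
wrist_torque [-0.0456 -0.0103  0.037 ]
grip_width 0.248655466077454
finger_force 59.647979736328125
```

View pics/s3.png

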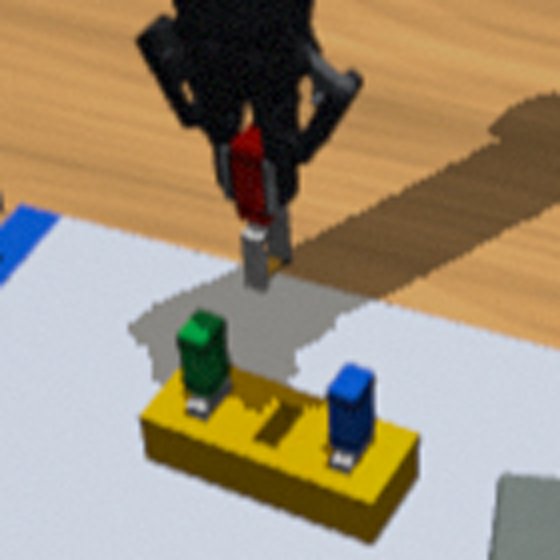

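The clip hangs straight in the hand at (255,200) in the crop; green and blue are undisturbed. Next I'll rise, turn and carry it to the stand's heading.

>>> step_arm([
  [0.01, 0, 0, -0.033, -5.84],
  [0.01, 0, 0, -0.033, -5.84],
  [0.01, 0, 0, -0.033, -5.84],
  [0.01, 0, 0, -0.033, -5.84],
  [0.01, 0, 0, -0.033, -5.84],
  [0.01, -0.0275, 0.0293, 0, 0],
  [0.01, -0.0275, 0.0293, 0, 0],
  [0.01, -0.0275, 0.0293, 0, 0],
  [0.01, -0.0275, 0.0293, 0, 0],
  [0.01, -0.0275, 0.0293, 0, 0],
])

```text
time: 6.85
position: [0.522, -0.0031, 0.415]
ee_rot: [[-0.908, -0.419, -0.002], [-0.419, 0.908, 0.0], [0.002, 0.001, -1.0]]
ft_force: [1.0, -0.3, -0.6]
grip_width: 0.249
finger_force: 59.6
```

>>> step_arm([
  [0.01, -0.0275, 0.0293, 0, 0],
  [0.01, -0.0275, 0.0293, 0, 0],
  [0.01, -0.0275, 0.0293, 0, 0],
  [0.01, -0.0275, 0.0293, 0, 0],
  [0.01, -0.0275, 0.0293, 0, 0],
  [0.01, -0.0275, 0.0293, 0, 0],
  [0.01, 0, 0, 0, 0],
  [0.01, 0, 0, 0, 0],
  [0.01, 0, 0, 0, 0],
  [0.01, 0, 0, 0, 0],
])

```text
time: 7.68
position: [0.5978, 0.2227, 0.4163]
ee_rot: [[-0.908, -0.418, -0.001], [-0.418, 0.908, -0.001], [0.001, -0.0, -1.0]]
ft_force: [-0.0, 1.0, -1.4]
grip_width: 0.251
finger_force: 59.6
```

```bash
cat > st.py <<'E'
from h import *
def show():
    s=r.observe(); R=np.array(s["ee_rot"]); z=R[:,2]
    print("t",s["time"],"q",s["joint_positions"],"\np",s["position"],"tilt",np.degrees(np.arccos(-z[2])),"az",np.degrees(np.arctan2(z[1],z[0])),"y",R[:,1],"F",s["ft_force"],"grip",s["finger_force"],s["grip_width"]); return s,R
if __name__=="__main__": show()
E
python3 st.py
```

```text
t 7.6833 q [ 0.2575  0.6151  0.8978  1.8544 -0.0004 -0.1742] 
p [0.5978 0.2227 0.4163] tilt 0.05850610118584779 az -141.68690069767294 y [-0.4184  0.9083 -0.0002] F [-0.0287  0.9727 -1.433 ] grip 59.56495463848114 0.25142259748399215
```

>>> step_arm([
  [0.01, -0.0197, -0.0035, -0.01, 0],
  [0.01, -0.0197, -0.0035, -0.01, 0],
  [0.01, -0.0197, -0.0035, -0.01, 0],
  [0.01, -0.0197, -0.0035, -0.01, 0],
  [0.01, -0.0197, -0.0035, -0.01, 0],
  [0.01, -0.0197, -0.0035, -0.01, 0],
  [0.01, -0.0197, -0.0035, -0.01, 0],
  [0.01, -0.0197, -0.0035, -0.01, 0],
  [0.01, -0.0197, -0.0035, -0.01, 0],
  [0.01, -0.0197, -0.0035, -0.01, 0],
])

```text
time: 8.52
position: [0.6801, 0.2356, 0.4289]
ee_rot: [[-0.899, -0.418, 0.131], [-0.417, 0.908, 0.042], [-0.137, -0.017, -0.99]]
ft_force: [-0.4, -0.2, -1.1]
grip_width: 0.247
finger_force: 59.7
```

```bash
python3 st.py
```

```text
t 8.5167 q [ 0.2416  0.7664  1.2196  1.8862  0.0096 -0.1906] 
p [0.6801 0.2356 0.4289] tilt 7.912683281067676 az 17.829580290303113 y [-0.4184  0.9081 -0.0167] F [-0.3705 -0.2308 -1.1273] grip 59.65707778930664 0.24665495094242545
```

>>> step_arm([
  [0.01, -0.034, 0, -0.015, 0],
  [0.01, -0.034, 0, -0.015, 0],
  [0.01, -0.034, 0, -0.015, 0],
  [0.01, -0.034, 0, -0.015, 0],
  [0.01, -0.034, 0, -0.015, 0],
  [0.01, -0.034, 0, -0.015, 0],
  [0.01, -0.034, 0, -0.015, 0],
  [0.01, -0.034, 0, -0.015, 0],
  [0.01, -0.034, 0, -0.015, 0],
  [0.01, -0.034, 0, -0.015, 0],
])

```text
time: 9.35
position: [0.7587, 0.2952, 0.4831]
ee_rot: [[-0.826, -0.411, 0.385], [-0.393, 0.911, 0.128], [-0.403, -0.046, -0.914]]
ft_force: [0.4, 1.1, -1.4]
grip_width: 0.247
finger_force: 59.7
```

```bash
python3 st.py
```

```text
t 9.35 q [ 0.2885  0.7333  1.2197  1.6392  0.0131 -0.1421] 
p [0.7587 0.2952 0.4831] tilt 23.95538646910211 az 18.37459042871831 y [-0.4108  0.9106 -0.0457] F [ 0.3746  1.0581 -1.3665] grip 59.66475427150726 0.24708064816165753
```

>>> step_arm([
  [0.01, -0.031, -0.016, -0.015, 0],
  [0.01, -0.031, -0.016, -0.015, 0],
  [0.01, -0.031, -0.016, -0.015, 0],
  [0.01, -0.031, -0.016, -0.015, 0],
  [0.01, -0.031, -0.016, -0.015, 0],
  [0.01, -0.031, -0.016, -0.015, 0],
  [0.01, 0, 0, 0, 0],
  [0.01, 0, 0, 0, 0],
  [0.01, 0, 0, 0, 0],
  [0.01, 0, 0, 0, 0],
])

```text
time: 10.18
position: [0.8083, 0.2352, 0.5482]
ee_rot: [[-0.753, -0.401, 0.522], [-0.369, 0.914, 0.168], [-0.544, -0.066, -0.836]]
ft_force: [-0.4, 0.5, -1.2]
grip_width: 0.249
finger_force: 59.7
```

```bash
cat >> st.py <<'E'
    s,R=show(); st=None
    from fit import frames
    _,n,b,F,B=frames(np.load("q.npy")); z=R[:,2]; print("b.z deg",np.degrees(np.arcsin(b@z)),"turn err deg (about tool z)",np.degrees(np.arctan2(-(b@R[:,0]),b@R[:,1])))
    m=B-z*.0645-.003*z   # TCP at seat-crown touch: handle centre 64.5 back, grasp 3 ahead
    print("seat TCP rel in tool",R.T@(m-np.array(s["position"])),"world",m)
E
python3 st.py
```

```text
File "st.py", line 6
    s,R=show(); st=None
IndentationError: unexpected indent
```

```bash
sed -i 's/__main__": show()/__main__":/' st.py; sed -i 's/z\*.0645-.003\*z/z*.0645-.0055*z/' st.py; python3 st.py
python3 - <<'E'
from h import *
s=r.observe(); R=np.array(s["ee_rot"]);p=np.array(s["position"])
for c in("scene","top"):
    im=r.camera(c); cv2.imwrite(f"pics/{c}_4.png",im[:,:,::-1]); b,g,rr=[im[...,2-i].astype(int) for i in range(3)]
    m=((rr>60)&(rr>2.2*g)&(rr>2.2*b)).astype(np.uint8); n,l,stt,ce=cv2.connectedComponentsWithStats(m)
    u=proj(c,p+R[:,2]*.0055)[0]; print(c,"pred",u,[(ce[i],stt[i]) for i in range(1,n) if stt[i,4]>30 and np.hypot(*(ce[i]-u))<40])
E
```

```text
t 10.1833 q [ 0.1837  0.6812  1.2192  1.5325  0.0701 -0.2281] 
p [0.8083 0.2352 0.5482] tilt 33.2384741858224 az 17.873923270662242 y [-0.4005  0.9139 -0.066 ] F [-0.3976  0.4948 -1.1932] grip 59.721797704696655 0.2491649993523817
b.z deg 1.9708500955876964 turn err deg (about tool z) -0.525141309914983
seat TCP rel in tool [ 0.4068 -0.0224  0.155 ] world [0.5916 0.0905 0.1987]
scene pred [460.2618 184.7118] [(array([465.4104, 185.812 ]), array([ 440,  155,   42,   59, 1245], dtype=int32))]
top pred [ 81.4483 -22.8313] []
```

>>> step_arm([
  [0.01, 0.038, -0.0013, -0.0117, 0],
  [0.01, 0.038, -0.0013, -0.0117, 0],
  [0.01, 0.038, -0.0013, -0.0117, 0],
  [0.01, 0.038, -0.0013, -0.0117, 0],
  [0.01, 0.038, -0.0013, -0.0117, 0],
  [0.01, 0.038, -0.0013, -0.0117, 0],
  [0.01, 0.038, -0.0013, -0.0117, 0],
  [0.01, 0.038, -0.0013, -0.0117, 0],
  [0.01, 0.038, -0.0013, -0.0117, 0],
  [0.01, 0, 0, 0, 0],
])

```text
time: 11.12
position: [0.539, 0.1001, 0.464]
ee_rot: [[-0.76, -0.399, 0.513], [-0.368, 0.915, 0.166], [-0.536, -0.062, -0.842]]
ft_force: [-1.3, 0.2, -3.2]
grip_width: 0.251
finger_force: 59.7
```

```bash
python3 st.py
```

```text
t 11.1167 q [-0.0289 -0.1327 -0.1342  1.0263  0.1821 -0.4075] 
p [0.539  0.1001 0.464 ] tilt 32.64776322791215 az 17.961220534746495 y [-0.399   0.9148 -0.0624] F [-1.3486  0.1914 -3.1861] grip 59.73231554031372 0.25089318425829016
b.z deg 2.0939235454505583 turn err deg (about tool z) -0.7012125402455266
seat TCP rel in tool [ 0.105  -0.0134  0.2489] world [0.5922 0.0906 0.1991]
```

>>> step_arm([
  [0.01, 0.02, -0.0017, 0.0205, 0],
  [0.01, 0.02, -0.0017, 0.0205, 0],
  [0.01, 0.018, -0.0017, 0.0205, 0],
  [0.01, 0.015, -0.0017, 0.0205, 0],
  [0.01, 0.0125, -0.0017, 0.0205, 0],
  [0.01, 0.011, -0.0017, 0.0205, 0],
  [0.01, 0.008, -0.0017, 0.0205, 0],
  [0.01, 0.004, -0.0015, 0.0205, 0],
  [0.01, 0, 0, 0, 0],
  [0.01, 0, 0, 0, 0],
])

```text
time: 11.95
position: [0.5557, 0.077, 0.2737]
ee_rot: [[-0.754, -0.401, 0.52], [-0.369, 0.914, 0.169], [-0.543, -0.065, -0.837]]
ft_force: [0.5, -0.5, -0.8]
grip_width: 0.254
finger_force: 59.7
```

```bash
python3 st.py
python3 - <<'E'
from h import *
o=[]
for c,(x,y) in {"scene":(260,150),"top":(165,130)}.items():
    im=r.camera(c); cv2.imwrite(f"pics/{c}_5f.png",im[:,:,::-1]); o.append(cv2.resize(im[y:y+130,x:x+130,::-1],(400,400),interpolation=cv2.INTER_CUBIC))
cv2.imwrite("pics/v5.png",np.hstack(o))
E
```

```text
t 11.95 q [-0.0866 -0.0814 -0.5869  0.5238  0.2145 -0.4591] 
p [0.5557 0.077  0.2737] tilt 33.138579704794786 az 17.956281159799342 y [-0.4006  0.914  -0.0648] F [ 0.4539 -0.4546 -0.7848] grip 59.673768281936646 0.2543313723823558
b.z deg 2.0284267073248508 turn err deg (about tool z) -0.5565493611073421
seat TCP rel in tool [0.0085 0.0028 0.0838] world [0.5918 0.0905 0.1987]
```

View pics/v5.png

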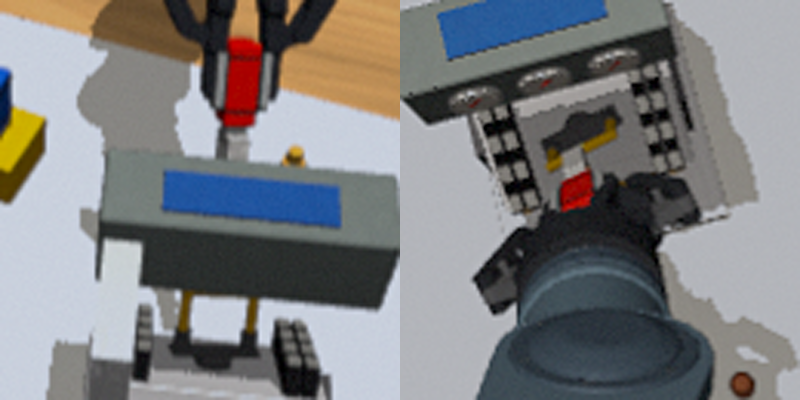

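The left (scene) panel shows the clip held upright in the hand behind the box. In the right (top) panel the fork end is at (573,155), just short of the bar, which runs from (553,163) to (612,135). I'll overlay the model to check the in-hand pose.

```bash
cat > ov.py <<'E'
from h import *
from fit import frames
s=r.observe(); R=np.array(s["ee_rot"]);p=np.array(s["position"])
_,n,b,F,B=frames(np.load("q.npy"))
def box(cx,sx,sy,z0,z1): # tool coords, z from handle centre
    return [[cx+a*sx/2,c*sy/2,z] for z in(z0,z1) for a,c in((-1,-1),(1,-1),(1,1),(-1,1))]
def go(dx,dy,dz,name):
    o=[]
    for c,(x,y,w,k) in {"scene":(300,150,70,5.7),"top":(195,150,70,5.7)}.items():
        im=cv2.imread(f"pics/{c}_5f.png"); im=cv2.resize(im[y:y+w,x:x+w],(400,400),interpolation=cv2.INTER_CUBIC); k=400/w
        def pr(T): return ((proj(c,p+(np.array(T)+[dx,dy,dz])@R.T)-[x-.5,y-.5])*k).astype(int)
        for B_,col in((box(0,.03,.022,-.0275,.0275),(0,255,255)),(box(0,.036,.014,.0345,.0765),(255,0,255))):
            q=pr(B_)
            for i in range(4):
                for a,e in((i,(i+1)%4),(i+4,(i+1)%4+4),(i,i+4)): cv2.line(im,q[a].tolist(),q[e].tolist(),col,1,cv2.LINE_AA)
        q=((proj(c,[B-.024*b,B+.024*b,F-.024*b,F+.024*b])-[x-.5,y-.5])*k).astype(int).tolist()
        for a,e in((0,1),(0,2),(1,3)): cv2.line(im,q[a],q[e],(0,255,0),1,cv2.LINE_AA)
        o.append(im)
    cv2.imwrite(name,np.hstack(o))
if __name__=="__main__": go(.0,0,.0055,"pics/ov.png")
E
python3 ov.py
```

```text
(no output)
```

View pics/ov.png

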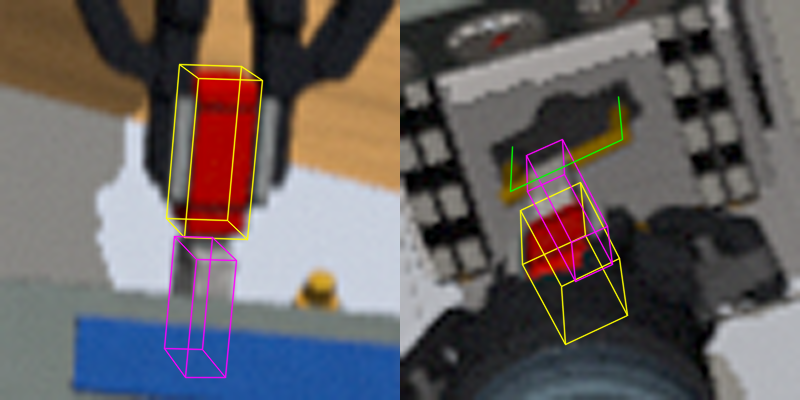

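Run:
```python
from ov import *
im=cv2.imread("pics/top_5f.png"); bb,g,rr=[im[...,i].astype(int) for i in range(3)]
m=((rr>60)&(rr>2*g)&(rr>2*bb)); m[:, :210]=0; m[:170]=0; m[:,240:]=0; m[220:]=0
for y in np.nonzero(m.any(1))[0]: xs=np.nonzero(m[y])[0]; print(y,xs.min(),xs.max(),end="; ")
print()
for dx in (0,.003,.006): print(dx,proj("top",p+np.array([[dx+a,yy,.0055+z] for a,yy,z in((-.015,.011,.0275),(-.015,-.011,.0275),(-.015,.011,0),(-.015,-.011,0))])@R.T).round(1).tolist())
print("grid around fork (V channel)")
v=im.max(2)
for y in range(170,192): print(y,v[y,212:234])
print("bar yellow", [ (y,np.nonzero((rr[y]>bb[y]*2)&(rr[y]>90)&(g[y]>60))[0][[0,-1]]) for y in range(168,188) if ((rr[y]>bb[y]*2)&(rr[y]>90)&(g[y]>60)).any()])
```

```text
185 226 226; 186 223 226; 187 221 226; 188 219 226; 189 218 227; 190 218 227; 191 217 227; 192 217 227; 193 217 227; 194 217 226; 195 217 226; 196 218 226; 197 217 224; 198 217 219; 
0 [[215.7, 186.4], [226.1, 181.5], [215.8, 191.0], [226.5, 185.9]]
0.003 [[216.4, 187.7], [226.8, 182.9], [216.5, 192.4], [227.2, 187.3]]
0.006 [[217.1, 189.1], [227.5, 184.2], [217.2, 193.7], [228.0, 188.7]]
grid around fork (V channel)
170 [109 105 106 105 108 104  69  36  40  38  37  39  38  43  40  45  37  38
  42  55  89  89]
171 [107 108 108 109 110  93  57  32  37  40  40  40  43  41  38  43  41  40
  43  61  90  90]
172 [107 107 106 101  90  54  32  40  38  36  36  43  39  39  41  39  41  42
  37  66  93 105]
173 [109  99  88  53  33  38  36  39  39  40  40  39  42  42  37  42  45  49
  74  97 119 123]
174 [ 91  53  38  37  39  41  41  37  41  41  42  37  38  37  39  52  74  97
 124 125 128 120]
175 [ 28  36  31  39  38  41  41  37  40  37  41  38  39  52  73  99 121 125
 128 124 114 103]
176 [ 33  27  29  30  27  34  43  38  41  34  43  65  82 100 123 128 126 120
 114 106  95  99]
177 [ 32  34  
[... 1242 characters left out ...]
 94  73 126 152 149 151 150 149 150 152 147 109  84 105
  56  29  34  29]
191 [109 109 111 106  74  98 155 152 148 151 151 150 147 144 138  65  57  58
  23  35  28  28]
bar yellow [(168, array([ 17, 505])), (169, array([  0, 489])), (170, array([  0, 505])), (171, array([  0, 509])), (172, array([  2, 509])), (173, array([  1, 509])), (174, array([  0, 509])), (175, array([  2, 508])), (176, array([  2, 509])), (177, array([  5, 509])), (178, array([  3, 509])), (179, array([ 11, 508])), (180, array([ 37, 510])), (181, array([  0, 510])), (182, array([  0, 510])), (183, array([  4, 510])), (184, array([  4, 510])), (185, array([  3, 510])), (186, array([  0, 510])), (187, array([  0, 510]))]
```

Run:
```python
from ov import *
im=cv2.imread("pics/scene0.png")
for x in (327,330,334,338): print(x,[tuple(im[y,x].tolist()) for y in range(242,249)])
_=[print("bar axis scene",proj("scene",B+k*b).round(1).tolist(), "lower edge", proj("scene",B+k*b-.004*n-.0*n).round(1).tolist()) for k in(-.024,0,.024)]
sx=lambda c:proj(c,[B,B+.005*n,F,F+np.array([.003,0,0])]).round(1).tolist()
print(sx("scene"),sx("top"))
```

```text
327 [(46, 45, 43), (44, 41, 39), (40, 44, 43), (51, 60, 66), (150, 144, 144), (214, 202, 194), (216, 203, 196)]
330 [(37, 40, 38), (43, 43, 41), (40, 43, 43), (40, 50, 54), (117, 121, 122), (191, 181, 176), (219, 203, 197)]
334 [(43, 45, 41), (41, 43, 40), (42, 43, 38), (45, 51, 49), (123, 121, 119), (192, 183, 180), (215, 200, 193)]
338 [(43, 42, 39), (40, 42, 40), (38, 39, 36), (42, 44, 43), (91, 96, 97), (172, 167, 163), (217, 205, 195)]
bar axis scene [[320.2, 244.3]] lower edge [[320.0, 246.1]]
bar axis scene [[331.3, 244.8]] lower edge [[331.1, 246.5]]
bar axis scene [[342.3, 245.2]] lower edge [[342.1, 247.0]]
[[331.3, 244.8], [331.5, 242.5], [328.5, 268.9], [328.1, 270.0]] [[223.6, 178.5], [223.6, 179.2], [223.5, 170.8], [223.5, 169.5]]
```

>>> step_arm([
  [0.01, 0.0055, 0.0028, 0, 0],
  [0.01, 0, 0, 0.008, 0],
  [0.01, 0, 0, 0.01, 0],
  [0.01, 0, 0, 0.01, 0],
  [0.01, 0, 0, 0.01, 0],
  [0.01, 0, 0, 0.01, 0],
  [0.01, 0, 0, 0.008, 0],
  [0.01, 0, 0, 0.004, 0],
  [0.01, 0, 0, 0, 0],
  [0.01, 0, 0, 0, 0],
])

```text
time: 12.88
position: [0.5829, 0.0871, 0.2217]
ee_rot: [[-0.753, -0.4, 0.523], [-0.369, 0.914, 0.168], [-0.545, -0.066, -0.836]]
ft_force: [0.0, 0.3, -1.3]
grip_width: 0.252
finger_force: 59.7
```

```bash
python3 st.py
python3 - <<'E'
from h import *
o=[]
for c,(x,y) in {"scene":(290,180),"top":(190,145)}.items():
    im=r.camera(c); cv2.imwrite(f"pics/{c}_6f.png",im[:,:,::-1]); o.append(cv2.resize(im[y:y+80,x:x+80,::-1],(400,400),interpolation=cv2.INTER_CUBIC))
cv2.imwrite("pics/v6.png",np.hstack(o))
E
```

```text
t 12.8833 q [-0.0572  0.0173 -0.6399  0.3637  0.1988 -0.433 ] 
p [0.5829 0.0871 0.2217] tilt 33.30319092976147 az 17.805618797212915 y [-0.3998  0.9142 -0.0664] F [ 0.0437  0.3402 -1.2592] grip 59.67222332954407 0.2523292688552858
b.z deg 1.925284938326325 turn err deg (about tool z) -0.5522848328355586
seat TCP rel in tool [0.0048 0.0012 0.0244] world [0.5916 0.0905 0.1986]
```

View pics/v6.png

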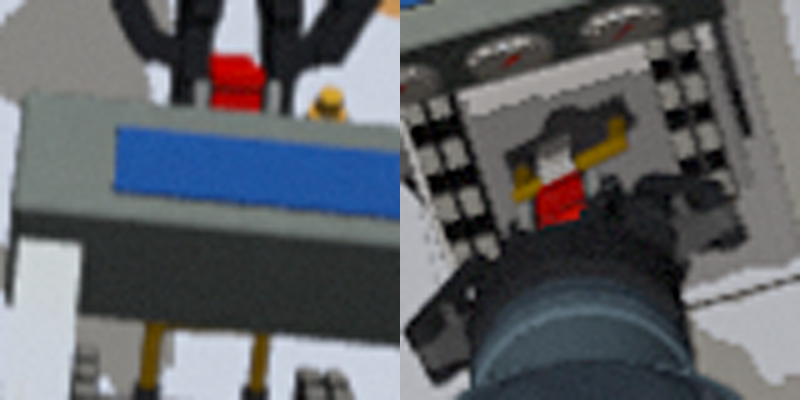

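Top panel: the fork at (556,160) covers the bar, which runs from (515,193) to (628,140), with the mouth between the legs and slightly to the left. I'll correct that and advance.

>>> step_arm([
  [0.01, 0.003, -0.003, 0, 0],
  [0.01, 0, 0, 0.003, 0],
  [0.01, 0, 0, 0.003, 0],
  [0.01, 0, 0, 0.002, 0],
  [0.01, 0, 0, 0.002, 0],
  [0.01, 0, 0, 0.001, 0],
  [0.01, 0, 0, 0.001, 0],
  [0.01, 0, 0, 0, 0],
  [0.01, 0, 0, 0, 0],
  [0.01, 0, 0, 0, 0],
])

```text
time: 13.82
position: [0.5881, 0.0852, 0.2105]
ee_rot: [[-0.753, -0.4, 0.523], [-0.369, 0.914, 0.168], [-0.545, -0.067, -0.836]]
ft_force: [-1.5, -0.4, 0.8]
grip_width: 0.249
finger_force: 59.8
```

```bash
echo '    print("F tool",R.T@np.array(s["ft_force"]),"M tool",R.T@np.array(s["wrist_torque"]))' >> st.py; python3 st.py
```

```text
t 13.8167 q [-0.0609  0.039  -0.65    0.3322  0.2005 -0.436 ] 
p [0.5881 0.0852 0.2105] tilt 33.319459067626546 az 17.77556156024694 y [-0.3996  0.9143 -0.0666] F [-1.486  -0.3648  0.8114] grip 59.78804290294647 0.24863417621805814
b.z deg 1.906793149724022 turn err deg (about tool z) -0.5547431583611988
seat TCP rel in tool [0.0019 0.0043 0.0126] world [0.5915 0.0905 0.1986]
F tool [ 0.8108  0.2062 -1.5165] M tool [-0.1435  0.7165 -0.0232]
```

>>> step_arm([
  [0.01, 0, 0, 0.001, 0],
  [0.01, 0, 0, 0.001, 0],
  [0.01, 0, 0, 0.001, 0],
  [0.01, 0, 0, 0.001, 0],
  [0.01, 0, 0, 0.001, 0],
  [0.01, 0, 0, 0.001, 0],
  [0.01, 0, 0, 0.001, 0],
  [0.01, 0, 0, 0, 0],
  [0.01, 0, 0, 0, 0],
  [0.01, 0, 0, 0, 0],
])

```text
time: 14.65
position: [0.592, 0.0864, 0.2049]
ee_rot: [[-0.752, -0.4, 0.524], [-0.369, 0.914, 0.168], [-0.546, -0.067, -0.835]]
ft_force: [-2.9, 0.0, 3.3]
grip_width: 0.251
finger_force: 60.1
```

```bash
python3 st.py
```

```text
t 14.65 q [-0.0577  0.0528 -0.6523  0.3149  0.1992 -0.4333] 
p [0.592  0.0864 0.2049] tilt 33.359249415504365 az 17.784398755882325 y [-0.3997  0.9142 -0.0667] F [-2.883   0.0078  3.2529] grip 60.13068437576294 0.2506448456131491
b.z deg 1.906400756173605 turn err deg (about tool z) -0.5463108991191334
seat TCP rel in tool [0.0023 0.0043 0.0056] world [0.5915 0.0905 0.1986]
F tool [ 0.3908  0.9424 -4.2252] M tool [-0.0914  0.7066  0.0485]
```

>>> step_arm([
  [0.01, 0, 0, 0.0015, 0],
  [0.01, 0, 0, 0.0015, 0],
  [0.01, 0, 0, 0.0015, 0],
  [0.01, 0, 0, 0.0015, 0],
  [0.01, 0, 0, 0.0015, 0],
  [0.01, 0, 0, 0.0015, 0],
  [0.01, 0, 0, 0.0015, 0],
  [0.01, 0, 0, 0.0015, 0],
  [0.01, 0, 0, 0, 0],
  [0.01, 0, 0, 0, 0],
])

```text
time: 15.48
position: [0.5975, 0.0884, 0.1936]
ee_rot: [[-0.754, -0.4, 0.522], [-0.369, 0.914, 0.168], [-0.544, -0.066, -0.837]]
ft_force: [-4.3, -2.3, 0.5]
grip_width: 0.248
finger_force: 60.2
```

```bash
sed -i 's/z\*.0645/z*.0465/' st.py; python3 st.py
```

```text
t 15.4833 q [-0.0523  0.0774 -0.6573  0.2868  0.1959 -0.4286] 
p [0.5975 0.0884 0.1936] tilt 33.22500844955704 az 17.81247123491967 y [-0.3996  0.9143 -0.066 ] F [-4.258  -2.2536  0.5465] grip 60.245457887649536 0.24839144767353555
b.z deg 1.9392072795662734 turn err deg (about tool z) -0.5682310897754745
seat TCP rel in tool [0.0009 0.004  0.0111] world [0.601  0.0935 0.1836]
F tool [ 3.7433 -0.3949 -3.0561] M tool [-0.0938  1.3027 -0.0472]
```

>>> step_arm([
  [0.01, 0.001, 0, 0.0015, 0],
  [0.01, 0, 0, 0.0015, 0],
  [0.01, 0, 0, 0.0015, 0],
  [0.01, 0, 0, 0.0015, 0],
  [0.01, 0, 0, 0.001, 0],
  [0.01, 0, 0, 0.001, 0],
  [0.01, 0, 0, 0.001, 0],
  [0.01, 0, 0, 0, 0],
  [0.01, 0, 0, 0, 0],
  [0.01, 0, 0, 0, 0],
])

```text
time: 16.32
position: [0.6023, 0.0896, 0.1867]
ee_rot: [[-0.752, -0.4, 0.524], [-0.369, 0.914, 0.168], [-0.546, -0.067, -0.835]]
ft_force: [0.4, -0.2, -1.7]
grip_width: 0.247
finger_force: 59.5
```

```bash
python3 st.py
```

```text
t 16.3167 q [-0.0493  0.0941 -0.661   0.2635  0.1948 -0.426 ] 
p [0.6023 0.0896 0.1867] tilt 33.35394139813058 az 17.78504528263166 y [-0.3997  0.9142 -0.0667] F [ 0.3793 -0.1796 -1.6539] grip 59.52815294265747 0.24664813040974948
b.z deg 1.907447562722501 turn err deg (about tool z) -0.5467162509259271
seat TCP rel in tool [0.0013 0.0043 0.0026] world [0.6009 0.0935 0.1836]
F tool [ 0.6835 -0.2055  1.5499] M tool [-0.0583  0.5856 -0.0134]
```

>>> step_arm([
  [0.01, 0, 0, 0.001, 0],
  [0.01, 0, 0, 0.001, 0],
  [0.01, 0, 0, 0.001, 0],
  [0.01, 0, 0, 0.001, 0],
  [0.01, 0, 0, 0, 0],
  [0.01, 0, 0, 0, 0],
  [0.01, 0, 0, 0, 0],
  [0.01, 0, 0, 0, 0],
  [0.01, 0, 0, 0, 0],
  [0.01, 0, 0, 0, 0],
])

```text
time: 17.15
position: [0.6044, 0.0901, 0.1835]
ee_rot: [[-0.752, -0.399, 0.524], [-0.369, 0.914, 0.168], [-0.546, -0.067, -0.835]]
ft_force: [-4.5, -1.9, 5.5]
grip_width: 0.246
finger_force: 60.5
```

```bash
python3 st.py
```

```text
t 17.15 q [-0.0477  0.1019 -0.6619  0.2543  0.1936 -0.4245] 
p [0.6044 0.0901 0.1835] tilt 33.361869228728146 az 17.748048473547282 y [-0.3995  0.9143 -0.067 ] F [-4.4715 -1.8639  5.5045] grip 60.493648052215576 0.24627952499785186
b.z deg 1.8862405869856589 turn err deg (about tool z) -0.5512161625761136
seat TCP rel in tool [ 0.0013  0.0045 -0.0013] world [0.6009 0.0935 0.1836]
F tool [ 1.0471 -0.2867 -7.2518] M tool [-0.0311  0.7232  0.0231]
```

>>> step_arm([
  [0.01, 0, 0, 0.001, 0],
  [0.01, 0, 0, 0.0005, 0],
  [0.01, 0, 0, 0, 0],
  [0.01, 0, 0, -0.002, 0],
  [0.01, 0, 0, -0.003, 0],
  [0.01, 0, 0, -0.003, 0],
  [0.01, 0, 0, -0.002, 0],
  [0.01, 0, 0, 0, 0],
  [0.01, 0, 0, 0, 0],
  [0.01, 0, 0, 0, 0],
])

```text
time: 17.98
position: [0.5996, 0.0888, 0.1899]
ee_rot: [[-0.753, -0.4, 0.523], [-0.369, 0.914, 0.168], [-0.545, -0.066, -0.836]]
ft_force: [0.1, 0.6, -0.8]
grip_width: 0.244
finger_force: 59.8
```

```bash
python3 st.py
```

```text
t 17.9833 q [-0.0513  0.0853 -0.6605  0.2741  0.1957 -0.4277] 
p [0.5996 0.0888 0.1899] tilt 33.299869889412875 az 17.802862761894218 y [-0.3997  0.9143 -0.0663] F [ 0.0637  0.5562 -0.8145] grip 59.83056843280792 0.2435226739269661
b.z deg 1.9242180947243137 turn err deg (about tool z) -0.5592634721531795
seat TCP rel in tool [0.0007 0.0042 0.0068] world [0.601  0.0935 0.1836]
F tool [0.1908 0.5371 0.8074] M tool [-0.0267  0.5612 -0.0409]
```

>>> step_arm([
  [0.01, 0, 0, -0.0015, 0],
  [0.01, 0, 0, -0.0015, 0],
  [0.01, 0, 0, -0.0015, 0],
  [0.01, 0, 0, -0.0015, 0],
  [0.01, 0, 0, -0.001, 0],
  [0.01, 0, 0, -0.001, 0],
  [0.01, 0, 0, 0, 0],
  [0.01, 0, 0, 0, 0],
  [0.01, 0, 0, 0, 0],
  [0.01, 0, 0, 0, 0],
])

```text
time: 18.82
position: [0.5955, 0.0875, 0.1968]
ee_rot: [[-0.753, -0.4, 0.523], [-0.369, 0.914, 0.168], [-0.545, -0.067, -0.836]]
ft_force: [1.5, -0.5, -1.1]
grip_width: 0.249
finger_force: 59.8
```

```bash
python3 st.py
```

```text
t 18.8167 q [-0.0548  0.069  -0.658   0.2931  0.1975 -0.4308] 
p [0.5955 0.0875 0.1968] tilt 33.31777159982223 az 17.791782917106133 y [-0.3997  0.9142 -0.0665] F [ 1.544  -0.4535 -1.0729] grip 59.81552481651306 0.24945418055983057
b.z deg 1.9158476241028317 turn err deg (about tool z) -0.5531905289714002
seat TCP rel in tool [0.0009 0.0042 0.015 ] world [0.601  0.0935 0.1836]
F tool [-0.4101 -0.9603  1.628 ] M tool [-0.0701  0.5612 -0.0089]
```

>>> step_arm([
  [0.01, 0, 0, -0.001, 0],
  [0.01, 0, 0, -0.001, 0],
  [0.01, 0, 0, -0.001, 0],
  [0.01, 0, 0, -0.001, 0],
  [0.01, 0, 0, -0.001, 0],
  [0.01, 0, 0, -0.001, 0],
  [0.01, 0, 0, 0, 0],
  [0.01, 0, 0, 0, 0],
  [0.01, 0, 0, 0, 0],
  [0.01, 0, 0, 0, 0],
])

```text
time: 19.65
position: [0.5925, 0.0866, 0.201]
ee_rot: [[-0.753, -0.4, 0.522], [-0.369, 0.914, 0.168], [-0.545, -0.066, -0.836]]
ft_force: [8.6, 1.3, -9.4]
grip_width: 0.249
finger_force: 59.8
```

```bash
python3 st.py
```

```text
t 19.65 q [-0.0573  0.0587 -0.6565  0.3063  0.199  -0.4331] 
p [0.5925 0.0866 0.201 ] tilt 33.27576516034405 az 17.831927913297417 y [-0.3999  0.9142 -0.0661] F [ 8.5826  1.3268 -9.3529] grip 59.77577090263367 0.24899929011376198
b.z deg 1.9431753095454438 turn err deg (about tool z) -0.555329088210056
seat TCP rel in tool [0.0005 0.0041 0.0201] world [0.601  0.0935 0.1836]
F tool [-1.8594 -1.6009 12.5251] M tool [0.1456 0.0265 0.0364]
```

>>> step_arm([
  [0.01, 0, 0, 0.003, 0],
  [0.01, 0, 0, 0.004, 0],
  [0.01, 0, 0, 0.004, 0],
  [0.01, 0, 0, 0.003, 0],
  [0.01, 0, 0, 0.003, 0],
  [0.01, 0, 0, 0.001, 0],
  [0.01, 0, 0, 0, 0],
  [0.01, 0, 0, 0, 0],
  [0.01, 0, 0, 0, 0],
  [0.01, 0, 0, 0, 0],
], squeeze=40)

```text
time: 20.48
position: [0.6019, 0.0894, 0.1871]
ee_rot: [[-0.753, -0.4, 0.523], [-0.369, 0.914, 0.168], [-0.546, -0.067, -0.835]]
ft_force: [-0.8, 1.0, -1.3]
grip_width: 0.251
finger_force: 61.6
```

>>> step_arm([
  [0.03, 0, 0, 0, 0],
  [0.036, 0, 0, 0, 0],
  [0.042, 0, 0, 0, 0],
  [0.045, 0, 0, 0, 0],
  [0.045, 0, 0, 0, 0],
  [0.045, 0, 0, 0, 0],
  [0.045, 0, 0, -0.005, 0],
  [0.045, 0, 0, -0.01, 0],
  [0.045, 0, 0, -0.015, 0],
  [0.045, 0, 0, -0.02, 0],
])

```text
time: 21.32
position: [0.5745, 0.081, 0.2285]
ee_rot: [[-0.754, -0.4, 0.521], [-0.369, 0.914, 0.168], [-0.544, -0.066, -0.837]]
ft_force: [0.2, 0.0, 1.2]
grip_width: 0.534
finger_force: 0.0
```

```bash
python3 st.py
```

```text
t 21.3167 q [-0.0729 -0.0061 -0.6426  0.3887  0.2069 -0.4467] 
p [0.5745 0.081  0.2285] tilt 33.220534961880794 az 17.851834831195717 y [-0.3999  0.9142 -0.0658] F [0.1717 0.0189 1.1622] grip 0.0 0.5338832395657951
b.z deg 1.9611730492501427 turn err deg (about tool z) -0.5613415866348199
seat TCP rel in tool [-0.0002  0.0038  0.0535] world [0.601  0.0935 0.1836]
F tool [-0.7685 -0.1279 -0.8796] M tool [-0.0225  0.4416 -0.0589]
```

Released; now retreat back and clear.

>>> step_arm([
  [0.045, 0, 0, -0.02, 0],
  [0.045, 0, 0, -0.025, 0],
  [0.045, 0, 0, -0.025, 0],
  [0.045, 0, 0, -0.025, 0],
  [0.045, 0, 0, -0.025, 0],
  [0.045, 0, 0, -0.02, 0],
  [0.045, 0, 0, 0, 0],
  [0.045, 0, 0, 0, 0],
  [0.045, 0, 0, 0, 0],
  [0.045, 0, 0, 0, 0],
])

```text
time: 22.15
position: [0.5019, 0.0577, 0.3442]
ee_rot: [[-0.754, -0.4, 0.521], [-0.369, 0.914, 0.168], [-0.544, -0.065, -0.837]]
ft_force: [0.3, 0.2, -0.2]
grip_width: 0.527
finger_force: 0.0
```

```bash
python3 st.py
python3 - <<'E'
from h import *
im=r.camera("scene"); im2=r.camera("top")
o=[cv2.resize(a[y:y+130,x:x+130,::-1],(400,400),interpolation=cv2.INTER_CUBIC) for a,x,y in((im,250,190),(im2,165,110))]
cv2.imwrite("pics/v7.png",np.hstack(o))
E
```

```text
t 22.15 q [-0.1549 -0.2276 -0.5171  0.7523  0.249  -0.5188] 
p [0.5019 0.0577 0.3442] tilt 33.20994738749606 az 17.87309868434086 y [-0.3999  0.9142 -0.0655] F [ 0.2897  0.2014 -0.2363] grip 0.0 0.5273842472937521
b.z deg 1.9740951076533695 turn err deg (about tool z) -0.5748294332214604
seat TCP rel in tool [-0.0006  0.0036  0.192 ] world [0.6011 0.0935 0.1836]
F tool [-0.1642  0.0837  0.3825] M tool [-0.0271  0.4339 -0.0288]
```

View pics/v7.png

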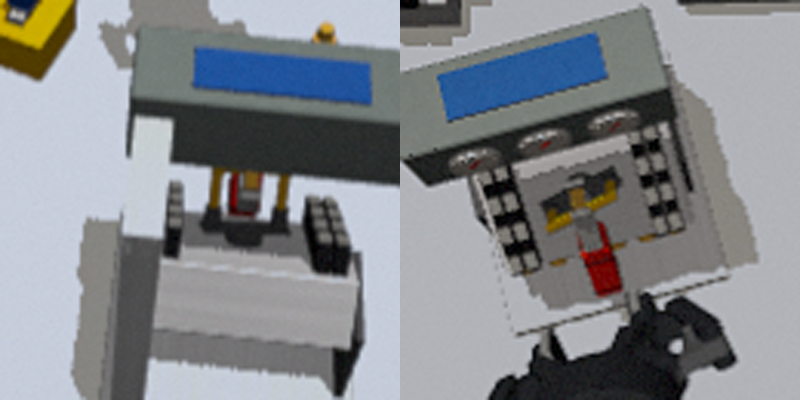

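The clip is caught on the eye and has swung down towards the robot, with its handle at (602,262) in the top panel and the bar through its fork at (585,205). The hand is clear of it. I'll let it settle, then hand in.

>>> step_arm([
  [0.045, 0, 0, -0.02, 0],
  [0.045, 0, 0, -0.02, 0],
  [0.045, 0, 0, 0, 0],
  [0.045, 0, 0, 0, 0],
  [0.045, 0, 0, 0, 0],
  [0.045, 0, 0, 0, 0],
  [0.045, 0, 0, 0, 0],
  [0.045, 0, 0, 0, 0],
  [0.045, 0, 0, 0, 0],
  [0.045, 0, 0, 0, 0],
])

```text
time: 23.08
position: [0.4815, 0.0509, 0.3787]
ee_rot: [[-0.753, -0.4, 0.523], [-0.369, 0.914, 0.168], [-0.545, -0.066, -0.836]]
ft_force: [-0.3, 0.2, -0.5]
grip_width: 0.524
finger_force: 0.0
```

```bash
python3 -c "
from plant import r
print(r.sign_off())"
```

```text
the job is handed in; nothing more can be done
None
```

The red clip is locked onto the eye with its gate shut (it held a pull of about 12 N) and released; the blue and green clips were still in the rack when last checked, and the job was handed in at about 23 s.

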